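# Show a visitor a tea and where to pay

### The arm

A 6-joint arm with a two-finger parallel gripper is mounted at the origin on the work surface. World frame = base frame: x ahead of the robot, y to its left, z up, the work surface at z = 0. Lengths are in mm, angles in rad, forces in N, time in s.
With the tool pointing down it reaches from about 350 to 775 mm from the base axis. Payload 7.3 kg.
Tool frame: the origin (TCP) lies at the very end of the fingers, on their centre line; the grasp point (between the pads) lies 19 mm behind it; z points along the fingers, y is the line along which they close (so a half turn about z gives the same grasp; the last joint's range is limited). The gripper opens to 92 mm and grips with 3 to 60 N. Pads are 19 mm wide; open, the fingers measure 130 mm over their backs; the gripper's body (75 mm by 190 mm) begins 47 mm behind the grasp point.
Start: joints at [1.056, 0.342, 1.524, -0, 1.275, -0.146], TCP at [189.247, 489.725, 226.741] pointing down, gripper open.
Joint ranges: [-2.53, 2.53], [-0.77, 2.02], [0.04, 2.7], [-1, 4.14], [0.28, 2.66], [-3.11, 3.11]. Speed limits (rad/s): [2.57, 2.57, 3.14, 3.14, 3.14, 3.14].

### API

Orientations are given as [roll, pitch, yaw] about the fixed x, y, z axes, in that order (R = Rz(yaw) Ry(pitch) Rx(roll)).
In Python, from plant import bot gives the robot as it stands.
- The arm moves only by the tool apply_moves, never from a script. Its argument "motion" is text: rows parted by semicolons, each of 4 numbers parted by spaces: the shift along the tool's x, y, z in m, then the turn about the tool's z in degrees. A call has 1 to 8 rows; each row shifts and turns the commanded pose from where the row before left it, along the tool's axes as they then stand; what a row does not reach is not made up. A row lasts 1/8 s, in which the tool goes at most 62.5 mm and 10.7 degrees, less where a joint would pass 70% of its speed; a pose out of reach is approached as far as the arm can. A call with a gripper value outside its range is refused whole. "fingers" is the opening, from -1 (shut) to 1 (fully open), set as the call begins (left out, the last holds). The fingers move at their own pace and stop on an object; the grip force is fixed at half the most. Time passes only in rows, so rows that do not move let the fingers close. It gives the time, the measured TCP pose, the force, the opening and the grip force at its end, in the units of the state.
- bot.get_obs(): the state, without advancing time (a new reading comes with each control period).
- bot.capture(name): name is "scene" or "top" or "wrist"; returns a dict with "img" (400x640x3 uint8, blue, green, red), "range_z" (400x640 float32, mm along the optical axis (not along the pixel's ray), 0 where there is no reading), "fx", "fy", "cx", "cy" (pixels), "world_from_camera" (4x4, takes a point from camera to world coordinates); the wrist camera has in their place "mount" (4x4, takes a point from camera to tool coordinates, whose origin is the TCP and whose axes are the flange's). Camera axes: x right, y down, z forward; pixel columns grow to the right and rows downward; lengths in mm; the calibration is good to about 2 mm. A picture is of the moment at which its call begins: read the wrist's pose just before it.
- bot.close_job(): hands the job in; it is judged then, once.
Trained networks look in a picture, given as the dict that the camera call returned (one of the last four; its "shot" number tells which), for a name from the list of things; names that differ only in an ending like _2 or _b are one class to them, and where a whole thing is asked for, a point or a joint stands for the part that bears it (a point fixed in the world has none). Each returns a list of dicts, best first, with "p" (0 to 1); they miss things now and then, are a little off and sometimes report something else, mostly with a low value. They report only what shows in the picture. A call takes as long as a camera call.
- bot.cut_out(picture, thing): "pixels" (400x640 bool, what is visible of it) and "point" ([column, row] in pixels, amid what is visible of it).
The state is a dict: "time": time; "joint_positions": joint angles; "dq": joint speeds; "tau": joint torques, N m; "tool_pos": TCP position; "tcp_rot": TCP orientation; "contact_force": force on the tool from outside, world axes, zero at the start; "moment": the same for the moment, N m; "grip_width": finger opening in mm; "finger_force": force on a finger pad.
Only numpy, scipy, OpenCV 4.12 (cv2) and the standard library are available. Lean on these libraries where they do the work, as an engineer would, in place of code of your own. Each camera call takes 0.05 s, during which the arm holds its last target. There are 200 camera calls.

### The job

A visitor asks for the green tea: point at the green tin with the fingertips just above the middle of its lid (about 3 cm, without touching it) and stay there for two seconds, then ring it up by pressing the green button on the order box fully down with the fingertips and letting it go. Then point in the same way just above the middle of the card reader's screen to show where to pay, and finish with the fingertips still there. Nothing is picked up: do not touch or shift the tins, the reader, the cup, the honey jar or the gift box, and press no other button.

Things in the scene. Friction and masses are not known exactly. Their poses are not given: they have to be found in the camera images.
- tin_green: green round tea tin, 66 mm across, 90 mm tall, flat lid, paper band round its middle, standing loose on the wooden stand; origin at the centre of its underside, z up
- lid_green (a point): centre of the top face of the green tin's flat lid (90 mm above the tin's underside)
- tin_red: red round tea tin, 66 mm across, 90 mm tall, flat lid, paper band round its middle, standing loose on the wooden stand; origin at the centre of its underside, z up
- lid_red (a point): centre of the top face of the red tin's flat lid (90 mm above the tin's underside)
- tin_yellow: yellow round tea tin, 66 mm across, 90 mm tall, flat lid, paper band round its middle, standing loose on the wooden stand; origin at the centre of its underside, z up
- lid_yellow (a point): centre of the top face of the yellow tin's flat lid (90 mm above the tin's underside)
- tin_blue: blue round tea tin, 66 mm across, 90 mm tall, flat lid, paper band round its middle, standing loose on the wooden stand; origin at the centre of its underside, z up
- lid_blue (a point): centre of the top face of the blue tin's flat lid (90 mm above the tin's underside)
- stand: low fixed wooden stand, 90 x 460 x 20 mm, on which the four tins stand in one row, 110 mm apart, in any order; origin at the centre of its underside, long side along its y
- orderbox: flat grey fixed order box, 90 x 260 x 20 mm, with four push buttons in one row, 60 mm apart, in any order; it lies to the left or to the right of the middle; origin at the centre of its underside, long side along its y
- key_green (a joint): travel of the green order button in m: 0 up, 0.006 fully down; sprung: begins to move at about 1.5 N, fully down at about 5 N, comes up again when let go
- key_green_top (a point): centre of the top of the green order button's cap (28 mm across, pressed straight down; its top is 42 mm above the table when up, 10 mm above its black housing, which is 44 mm across)
- key_red (a joint): travel of the red order button in m: 0 up, 0.006 fully down; sprung: begins to move at about 1.5 N, fully down at about 5 N, comes up again when let go
- key_red_top (a point): centre of the top of the red order button's cap (28 mm across, pressed straight down; its top is 42 mm above the table when up, 10 mm above its black housing, which is 44 mm across)
- key_yellow (a joint): travel of the yellow order button in m: 0 up, 0.006 fully down; sprung: begins to move at about 1.5 N, fully down at about 5 N, comes up again when let go
- key_yellow_top (a point): centre of the top of the yellow order button's cap (28 mm across, pressed straight down; its top is 42 mm above the table when up, 10 mm above its black housing, which is 44 mm across)
- key_blue (a joint): travel of the blue order button in m: 0 up, 0.006 fully down; sprung: begins to move at about 1.5 N, fully down at about 5 N, comes up again when let go
- key_blue_top (a point): centre of the top of the blue order button's cap (28 mm across, pressed straight down; its top is 42 mm above the table when up, 10 mm above its black housing, which is 44 mm across)
- reader: loose black card reader lying flat, 150 x 75 mm and 40 mm tall, long side along its x, pale blue screen on the robot's half (towards -x), number keys on the other half; on the opposite side of the middle from the order box; origin at the centre of its underside
- screen (a point): centre of the card reader's screen (50 x 52 mm), on its top face, 41 mm above the table
- cup: white tasting cup, 64 mm across, 50 mm tall, loose at the left of the counter; origin at the centre of its underside
- honey: amber honey jar, 60 mm across, 85 mm tall, loose at the left of the counter; origin at the centre of its underside
- giftbox: yellow gift box, 140 x 90 x 60 mm, loose at the right of the counter; origin at the centre of its underside

How it is judged (in metres and radians):
On the way, in this order (a step that is already met when the one before it is completed fails the run):
1. the fingertips stay just above the middle of the green tin's lid (horizontal distance between the grasp point and lid_green below 0.035 m and z of the grasp point in the frame of lid_green between 0.005 and 0.085 m), for 1.5 s.
2. the green button is pressed fully down by the fingers (value of joint key_green above 0.0048 m and contact force between the fingers and key_green above 0.5 N), for 0.05 s.
3. the green button is up again and the fingertips stay just above the middle of the card reader's screen (horizontal distance between the grasp point and screen below 0.035 m and z of the grasp point in the frame of screen between 0.005 and 0.085 m and value of joint each of key_green, key_red, key_yellow, key_blue below 0.002 m), for 0.5 s.
At the end, for the whole second after the job is handed in: The fingertips are still above the card reader's screen (within 35 mm of its centre sideways and no more than about 65 mm above it), all four buttons are up (within 2 mm), and tins, reader, cup, honey jar and gift box stand within 10 mm of where they began and upright (0.1 rad) (all of step 3 and distance of each of tin_green, tin_red, tin_yellow, tin_blue, reader, cup, honey, giftbox from where it was at the start of the episode below 0.01 m and angle between each of tin_green, tin_red, tin_yellow, tin_blue, reader, cup, honey, giftbox's own z axis and vertical below 0.1 rad); the robot touches nothing.
It fails at once if the robot touches a tin (contact force between any of the fingers, the arm and tin_green above 0.5 N or contact force between any of the fingers, the arm and tin_red above 0.5 N or contact force between any of the fingers, the arm and tin_yellow above 0.5 N or contact force between any of the fingers, the arm and tin_blue above 0.5 N).
It fails at once if the robot touches the card reader (contact force between any of the fingers, the arm and reader above 0.5 N).
It fails at once if the robot touches the cup, honey jar or gift box (contact force between any of the fingers, the arm and cup above 0.5 N or contact force between any of the fingers, the arm and honey above 0.5 N or contact force between any of the fingers, the arm and giftbox above 0.5 N).
It fails at once if a button other than the green one is pressed (value of joint any of key_red, key_yellow, key_blue above 0.002 m).
It fails at once if a tin, the reader or a bystander is moved more than 15 mm or lifted (distance of any of tin_green, tin_red, tin_yellow, tin_blue, reader, cup, honey, giftbox from where it was at the start of the episode above 0.015 m).
It also fails if it takes over 42 s, if anything falls off the work surface, if the arm or the gripper's body presses on something with over 40 N, if the wrist force passes 120 N, or if a joint passes its speed limit or range.

## Working session

There is one attempt and no reset: what is moved stays moved. The work goes in short steps, Python scripts to look and compute and a tool call to move; the robot and the scene stay as the last step left them, time stands still between calls to the robot, and variables do not carry over. Pictures are saved under pics/ and viewed, at most 10 in all, crops included, and the job is handed in when it is done.

Besides the shell and the picture viewer there is one more tool, called after "Request:" by a JSON object that holds its "api" and its "payload", one argument or row to a line. apply_moves: Moves the arm, as the interface text tells. Its arguments: {"type":"object","properties":{"motion":{"type":"string"},"fingers":{"type":"number"}},"required":["motion"]}

```bash
mkdir -p pics
cat > h.py <<'E'
import numpy as np, cv2
from plant import bot
def pts(pic,mask):
    v,u=np.nonzero(mask&(pic["range_z"]>0)); z=pic["range_z"][v,u]
    c=np.stack([(u-pic["cx"])/pic["fx"]*z,(v-pic["cy"])/pic["fy"]*z,z,np.ones(len(z))])
    return (pic["world_from_camera"]@c)[:3].T
E
python3 - <<'E'
from h import *
o=bot.get_obs(); print(o["time"],o["tool_pos"],o["tcp_rot"],o["grip_width"])
for cam in ["top","scene"]:
    p=bot.capture(cam); cv2.imwrite(f"pics/{cam}1.png",p["img"])
    for n in ["tin_green","tin_red","tin_yellow","tin_blue","key_green","key_red","key_yellow","key_blue","reader","screen","cup","honey","giftbox"]:
        for d in bot.cut_out(p,n)[:2]:
            q=pts(p,d["pixels"])
            if len(q)==0: print(cam,n,"none"); continue
            zt=np.percentile(q[:,2],95); t=q[abs(q[:,2]-zt)<6]
            print(cam,n,round(d["p"],2),np.round(d["point"]),len(q),"top z",zt.round(),"med",np.median(t,0).round(),"mid",((t.min(0)+t.max(0))/2).round(),"ext",np.ptp(t,axis=0).round())
E
```

```text
0.0 [189.03315719 489.33795198 226.02378893] [-3.14002682e+00 -2.00382764e-04  2.77280098e+00] 91.53431799087407
top tin_green 0.8 [275. 176.] 674 top z 113.0 med [626.  92. 110.] mid [627.  92. 111.] ext [65. 61.  8.]
top tin_green 0.59 [359. 168.] 676 top z 113.0 med [ 640. -125.  110.] mid [ 641. -126.  111.] ext [63. 61.  8.]
top tin_red 0.57 [232. 178.] 786 top z 113.0 med [624. 201. 110.] mid [624. 202. 111.] ext [65. 63.  9.]
top tin_yellow 0.71 [318. 173.] 633 top z 112.0 med [634. -17. 110.] mid [634. -17. 111.] ext [61. 64.  8.]
top tin_yellow 0.57 [361. 168.] 727 top z 113.0 med [ 641. -127.  110.] mid [ 641. -128.  111.] ext [63. 65.  8.]
top tin_blue 0.67 [318. 173.] 664 top z 112.0 med [634. -17. 110.] mid [636. -17. 111.] ext [63. 64.  8.]
top key_green 0.54 [411. 239.] 77 top z 44.0 med [ 460. -260.   41.] mid [ 459. -259.   42.] ext [23. 23.  6.]
top key_red 0.57 [338. 244.] 88 top z 45.0 med [454. -80.  42.] mid [454. -81.  42.] ext [23. 24.  7.]
top key_red 0.37 [246. 241.] 1783 top z 44.0 med [457. 174.  41.] mid [459. 174.  43.] ext [156. 108.  10.]
top key_yello
[... 2215 characters left out ...]
 42.] mid [459. 177.  44.] ext [154.  98.   9.]
scene reader 0.32 [267. 211.] 1314 top z 24.0 med [ 468. -178.   21.] mid [ 452. -173.   23.] ext [ 97. 258.  10.]
scene screen 0.83 [396. 209.] 1025 top z 45.0 med [461. 172.  42.] mid [459. 175.  44.] ext [154. 100.   9.]
scene cup 0.94 [488. 206.] 448 top z 52.0 med [463. 429.  50.] mid [463. 426.  50.] ext [67. 63.  9.]
scene honey 0.61 [500. 234.] 933 top z 88.0 med [589. 413.  86.] mid [587. 413.  86.] ext [54. 53.  9.]
scene giftbox 0.92 [166. 222.] 2137 top z 63.0 med [ 545. -439.   61.] mid [ 536. -439.   62.] ext [151. 102.  10.]
scene giftbox 0.3 [415. 233.] 1154 top z 112.0 med [627. 201. 111.] mid [624. 200. 111.] ext [67. 64.  9.]
```

Run:
```python
import cv2
a=cv2.imread("pics/top1.png")[140:290,110:530]
cv2.imwrite("pics/c1.png",cv2.resize(a,None,fx=1.9,fy=1.9,interpolation=cv2.INTER_CUBIC))
```

```text
(no output)
```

View pics/c1.png

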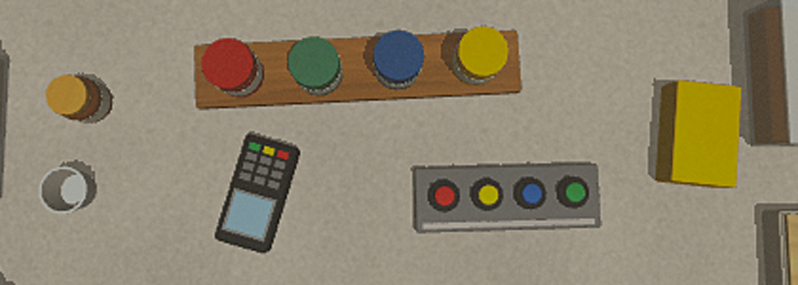

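View pics/scene1.png

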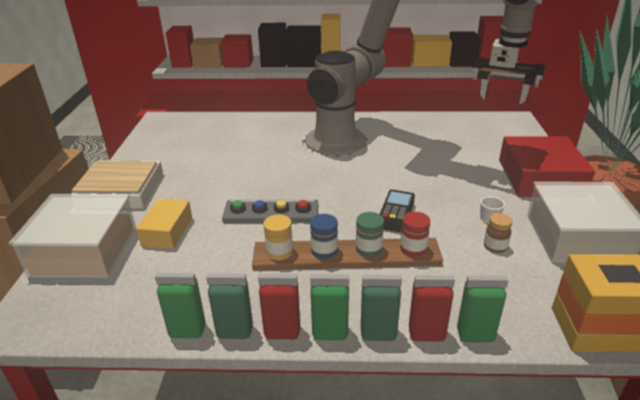

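The top view shows the tins from left to right as red, green, blue, yellow, and the buttons as red, yellow, blue, green. The green tin is at full-image pixel ~(275,173) and the green button is the right-most one at ~(412,241). The reader is tilted, with its screen at ~(240,253). This settles the network's doubtful labels: the green tin is at (627,92) and the green button at (460,-260).

```bash
cat >> h.py <<'E'
def delta(x,y,z):
    o=bot.get_obs(); from scipy.spatial.transform import Rotation as R
    d=R.from_euler("xyz",o["tcp_rot"]).as_matrix().T@(np.array([x,y,z])-o["tool_pos"])
    print("t",round(o["time"],2),"tcp",o["tool_pos"].round(1),"yaw",o["tcp_rot"][2].round(3),"w",o["grip_width"].round(1),"F",np.round(o["contact_force"],1),"delta tool",d.round(1))
E
python3 - <<'E'
from h import *
p=bot.capture("top"); hsv=cv2.cvtColor(p["img"],cv2.COLOR_BGR2HSV)
m=np.zeros((400,640),bool); w=slice(232,275),slice(218,262)
m[w]=(hsv[w][...,0]>85)&(hsv[w][...,0]<125)&(hsv[w][...,1]>30)&(hsv[w][...,2]>110)
q=pts(p,m); c=(m.nonzero()); print(m.sum(),np.mean(c,1),q.mean(0),np.ptp(q,axis=0), cv2.minAreaRect(q[:,:2].astype(np.float32)))
r=pts(p,bot.cut_out(p,"reader")[0]["pixels"]); r=r[r[:,2]>36]; print("reader",cv2.minAreaRect(r[:,:2].astype(np.float32)))
m=np.zeros((400,640),bool); w=slice(225,255),slice(400,425)
m[w]=(hsv[w][...,0]>40)&(hsv[w][...,0]<85)&(hsv[w][...,1]>90)
q=pts(p,m); print("key",m.sum(),q.mean(0),np.ptp(q,axis=0))
delta(627,92,226)
E
```

```text
404 [252.52722772 240.52722772] [430.00600443 183.30850893  41.20351191] [58.55861161 62.8950458   9.3829551 ] ((429.9178771972656, 183.36656188964844), (52.17715072631836, 50.13307571411133), 73.89842987060547)
reader ((458.6735534667969, 174.24160766601562), (74.66604614257812, 148.6416015625), 73.64797973632812)
key 83 [ 458.33505935 -260.84467295   41.58606315] [23.33582647 24.46806556  8.56218483]Traceback (most recent call last):
  File "<stdin>", line 10, in <module>
  File "h.py", line 10, in delta
    print("t",round(o["time"],2),"tcp",o["tool_pos"].round(1),"yaw",o["tcp_rot"][2].round(3),"w",o["grip_width"].round(1),"F",np.round(o["contact_force"],1),"delta tool",d.round(1))
                                                                                                 ^^^^^^^^^^^^^^^^^^^^^
AttributeError: 'float' object has no attribute 'round'
```

Sizes agree with the data (screen 52x50, reader 75x149, cap at z≈42). Now I'll go over to the tin at height, with the fingers shut.

Request:
{"api": "apply_moves", "payload": {
  "motion": "-0.034 -0.013 0 0; -0.034 -0.013 0 0; -0.034 -0.013 0 0; -0.034 -0.013 0 0; -0.034 -0.013 0 0; -0.034 -0.013 0 0; -0.034 -0.013 0 0; -0.034 -0.013 0 0",
  "fingers": -1
}}

```text
time: 2.5
tool_pos: [406.3, 293.8, 226.9]
tcp_rot: [3.141, 0.0, 2.773]
contact_force: [-0.2, -0.1, -1.3]
grip_width: 16.5
finger_force: 0.0
```

Request:
{"api": "apply_moves", "payload": {
  "motion": "-0.034 -0.013 0 0; -0.034 -0.013 0 0; -0.034 -0.013 0 0; -0.034 -0.013 0 0; -0.034 -0.013 0 0; -0.034 -0.013 0 0; -0.034 -0.013 0 0; 0 0 0 0"
}}

```text
time: 3.5
tool_pos: [596.0, 122.1, 226.0]
tcp_rot: [-3.141, -0.0, 2.77]
contact_force: [-1.0, 0.7, -0.6]
grip_width: 0.8
finger_force: 0.0
```

```bash
sed -i 's/"yaw",o\["tcp_rot"\]\[2\].round(3),"w",o\["grip_width"\].round(1)/"yaw",round(float(o["tcp_rot"][2]),3),"w",round(o["grip_width"],1)/' h.py; python3 -c "
from h import *
delta(627,92,140)"
```

```text
t 3.5 tcp [596.  122.1 226. ] yaw 2.77 w 0.8 F [-1.   0.7 -0.6] delta tool [-39.8 -16.7  86. ]
```

Request:
{"api": "apply_moves", "payload": {
  "motion": "-0.020 -0.008 0 0; -0.020 -0.008 0 0; 0 0 0.022 0; 0 0 0.022 0; 0 0 0.022 0; 0 0 0.020 0; 0 0 0 0; 0 0 0 0"
}}

```text
time: 4.5
tool_pos: [626.4, 95.2, 141.7]
tcp_rot: [3.141, 0.001, 2.773]
contact_force: [-0.4, 0.6, 1.0]
grip_width: 0.5
finger_force: 0.0
```

```bash
python3 -c "
from h import *
p=bot.capture('top'); cv2.imwrite('pics/t2.png',cv2.resize(p['img'][100:300,200:460],None,fx=2.5,fy=2.5))
s=bot.capture('scene'); cv2.imwrite('pics/s2.png',cv2.resize(s['img'][120:290,230:470],None,fx=2.5,fy=2.5))
delta(627,92,140)"
```

```text
t 4.6 tcp [626.7  94.9 142. ] yaw 2.773 w 0.3 F [-0.7 -0.5  1.3] delta tool [-1.4 -2.6  2. ]
```

View pics/s2.png

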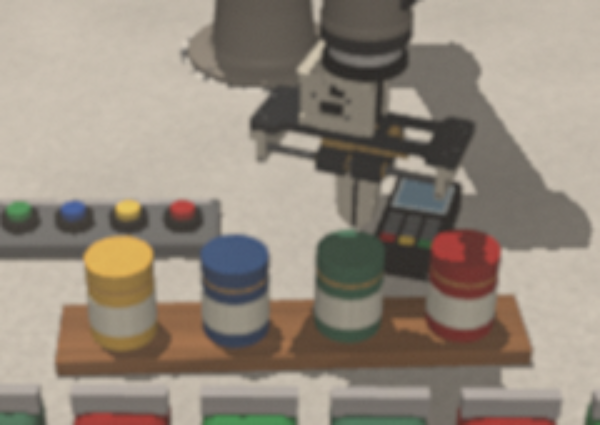

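The picture shows the fingertips (crop pixel ~358,225) just above the green lid (~350,243), clear of it. I'll adjust slightly and hold for more than 2 s.

Request:
{"api": "apply_moves", "payload": {
  "motion": "-0.001 -0.002 0.001 0; 0 0 0 0; 0 0 0 0; 0 0 0 0; 0 0 0 0; 0 0 0 0; 0 0 0 0; 0 0 0 0"
}}

```text
time: 5.6
tool_pos: [626.4, 92.4, 139.7]
tcp_rot: [3.141, 0.0, 2.773]
contact_force: [1.0, -0.6, -0.1]
grip_width: 0.5
finger_force: 0.0
```

Request:
{"api": "apply_moves", "payload": {
  "motion": "0 0 0 0; 0 0 0 0; 0 0 0 0; 0 0 0 0; 0 0 0 0; 0 0 0 0; 0 0 0 0; 0 0 0 0"
}}

```text
time: 6.6
tool_pos: [626.4, 92.4, 139.7]
tcp_rot: [3.142, -0.0, 2.773]
contact_force: [0.5, 0.1, -0.0]
grip_width: 0.4
finger_force: 0.0
```

Request:
{"api": "apply_moves", "payload": {
  "motion": "0 0 0 0; 0 0 0 0; 0 0 -0.02 0; 0 0 -0.02 0; 0 0 -0.02 0; 0 0 -0.02 0; 0 0 0 0; 0 0 0 0"
}}

```text
time: 7.6
tool_pos: [626.0, 92.4, 218.8]
tcp_rot: [-3.141, -0.001, 2.773]
contact_force: [0.0, -0.0, -0.2]
grip_width: 0.5
finger_force: 0.0
```

```bash
python3 -c "
from h import *
delta(459,-260,142)"
```

```text
t 7.6 tcp [626.   92.4 218.8] yaw 2.773 w 0.5 F [ 0.  -0.  -0.2] delta tool [  28.6 -388.9   77. ]
```

Request:
{"api": "apply_moves", "payload": {
  "motion": "0.002 -0.032 0 0; 0.002 -0.032 0 0; 0.002 -0.032 0 0; 0.002 -0.032 0 0; 0.002 -0.032 0 0; 0.002 -0.032 0 0; 0.002 -0.032 0 0; 0.002 -0.032 0 0"
}}

```text
time: 8.6
tool_pos: [518.2, -141.3, 218.5]
tcp_rot: [3.141, -0.002, 2.773]
contact_force: [0.3, -1.1, -0.5]
grip_width: 0.4
finger_force: 0.0
```

Request:
{"api": "apply_moves", "payload": {
  "motion": "0.003 -0.032 0 0; 0.003 -0.032 0 0; 0.003 -0.032 0 0; 0.003 -0.032 0 0; 0 -0.005 0.03 0; 0 0 0.03 0; 0 0 0.03 0; 0 0 0 0"
}}

```text
time: 9.6
tool_pos: [458.3, -259.1, 126.9]
tcp_rot: [3.14, -0.006, 2.773]
contact_force: [-0.1, 0.4, 1.0]
grip_width: 0.4
finger_force: 0.0
```

```bash
python3 -c "
from h import *
o=bot.get_obs();p=bot.capture('wrist'); cv2.imwrite('pics/w1.png',p['img'])
from scipy.spatial.transform import Rotation as R
T=np.eye(4);T[:3,:3]=R.from_euler('xyz',o['tcp_rot']).as_matrix();T[:3,3]=o['tool_pos'];p['world_from_camera']=T@p['mount']
for d in bot.cut_out(p,'key_green')[:2]:
  q=pts(p,d['pixels']); q=q[abs(q[:,2]-42)<8]; print(d['p'],d['point'],len(q),q.mean(0) if len(q) else 0,np.ptp(q,axis=0) if len(q) else 0)
delta(459,-260,60)"
```

```text
0.95 [308.0, 206.1] 970 [ 455.73725162 -263.35559262   41.37749197] [26.64049096 27.43749399  9.66110607]
t 9.7 tcp [ 460.1 -260.3  129.9] yaw 2.773 w 0.3 F [-0.2 -0.4 -0.9] delta tool [ 1.2 -0.1 69.9]
```

View pics/w1.png

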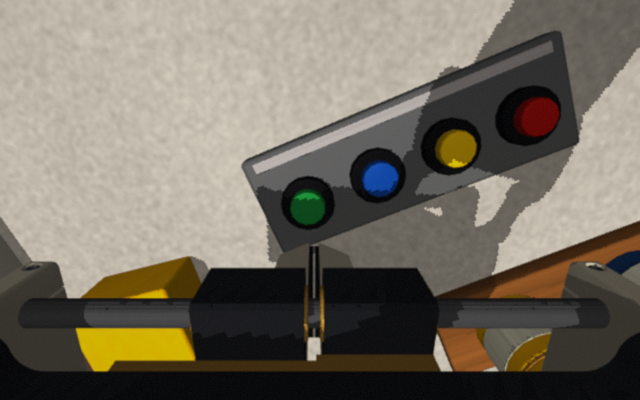

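The wrist view shows the green button at (308,206), right ahead of the fingertips, and the measured position agrees within 3–4 mm. I'll descend next.

Request:
{"api": "apply_moves", "payload": {
  "motion": "0.002 0.001 0.02 0; 0 0 0.02 0; 0 0 0.02 0; 0 0 0.012 0; 0 0 0 0; 0 0 0 0; 0 0 0 0"
}}

```text
time: 10.58
tool_pos: [459.0, -259.0, 58.5]
tcp_rot: [-3.141, 0.001, 2.773]
contact_force: [-0.5, 0.4, -0.1]
grip_width: 0.3
finger_force: 0.0
```

Request:
{"api": "apply_moves", "payload": {
  "motion": "0 -0.002 0.008 0; 0 0 0.005 0; 0 0 0.003 0; 0 0 0.003 0; 0 0 0.001 0; 0 0 0 0"
}}

```text
time: 11.32
tool_pos: [457.6, -260.4, 37.8]
tcp_rot: [3.141, -0.001, 2.773]
contact_force: [-2.8, 0.5, 3.6]
grip_width: 0.5
finger_force: 2.0
```

Request:
{"api": "apply_moves", "payload": {
  "motion": "0 0 0.001 0; 0 0 0.001 0; 0 0 0 0; 0 0 0 0"
}}

```text
time: 11.82
tool_pos: [457.7, -260.4, 36.2]
tcp_rot: [3.142, -0.0, 2.773]
contact_force: [-3.9, 2.0, 8.6]
grip_width: 0.4
finger_force: 4.5
```

Request:
{"api": "apply_moves", "payload": {
  "motion": "0 0 0.0005 0; 0 0 0 0; 0 0 0 0"
}}

```text
time: 12.2
tool_pos: [457.7, -260.5, 36.1]
tcp_rot: [-3.142, 0.0, 2.773]
contact_force: [-5.4, 2.4, 13.0]
grip_width: 0.4
finger_force: 6.5
```

Bottomed out: the force rises while z stays put. Let go and lift.

Request:
{"api": "apply_moves", "payload": {
  "motion": "0 0 -0.005 0; 0 0 -0.01 0; 0 0 -0.02 0; 0 0 -0.03 0; 0 0 -0.03 0; 0 0 0 0; 0 0 0 0"
}}

```text
time: 13.08
tool_pos: [457.7, -260.3, 129.7]
tcp_rot: [3.141, -0.0, 2.773]
contact_force: [0.2, -0.3, 0.3]
grip_width: 0.8
finger_force: 0.0
```

Request:
{"api": "apply_moves", "payload": {
  "motion": "0.015 0.032 0 0; 0.015 0.032 0 0; 0.015 0.032 0 0; 0.015 0.032 0 0; 0.015 0.032 0 0; 0.015 0.032 0 0; 0.015 0.032 0 0; 0.015 0.032 0 0"
}}

```text
time: 14.08
tool_pos: [437.4, 22.7, 129.1]
tcp_rot: [-3.141, -0.002, 2.773]
contact_force: [0.0, -1.3, -0.5]
grip_width: 0.7
finger_force: 0.0
```

Request:
{"api": "apply_moves", "payload": {
  "motion": "0.014 0.032 0 0; 0.014 0.032 0 0; 0.014 0.032 0 0; 0.014 0.032 0 0; 0 0 0 0; 0 0 0 0; 0 0 0 0; 0 0 0 0"
}}

```text
time: 15.08
tool_pos: [432.2, 160.4, 130.2]
tcp_rot: [-3.142, -0.0, 2.772]
contact_force: [-0.5, 0.3, 0.1]
grip_width: 0.3
finger_force: 0.0
```

```bash
python3 -c "
from h import *
p=bot.capture('scene'); cv2.imwrite('pics/s3.png',cv2.resize(p['img'][120:290,200:470],None,fx=2.5,fy=2.5))
delta(430,183,71)"
```

```text
t 15.12 tcp [432.2 160.5 130.2] yaw 2.772 w 0.4 F [-0.1  0.2 -0.4] delta tool [10.2 20.2 59.2]
```

View pics/s3.png

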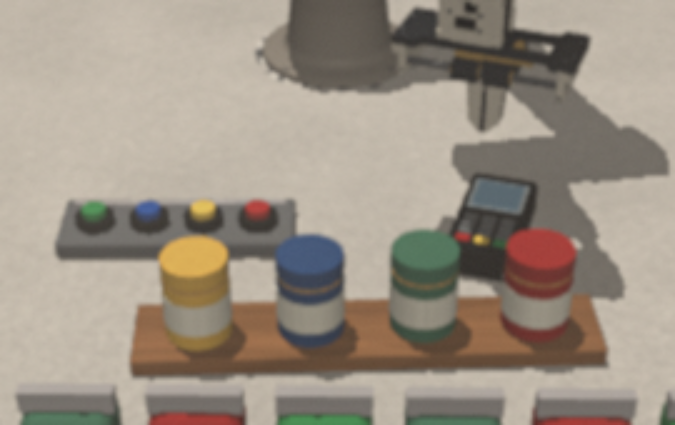

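The picture shows all four buttons up (green at ~(93,213)), the tins undisturbed, and the fingertips (485,128) above and slightly left of the reader's screen (500,195). Next I'll centre and go down.

Request:
{"api": "apply_moves", "payload": {
  "motion": "0.010 0.020 0 0; 0 0 0.02 0; 0 0 0.02 0; 0 0 0.015 0; 0 0 0.004 0; 0 0 0 0; 0 0 0 0; 0 0 0 0"
}}

```text
time: 16.12
tool_pos: [430.3, 183.4, 71.7]
tcp_rot: [3.141, 0.001, 2.773]
contact_force: [-0.5, -0.3, 0.2]
grip_width: 0.6
finger_force: 0.0
```

Request:
{"api": "apply_moves", "payload": {
  "motion": "0 0 0 0; 0 0 0 0; 0 0 0 0; 0 0 0 0; 0 0 0 0; 0 0 0 0; 0 0 0 0; 0 0 0 0"
}}

```text
time: 17.12
tool_pos: [430.0, 183.3, 71.2]
tcp_rot: [3.142, -0.0, 2.773]
contact_force: [0.4, 0.1, 0.1]
grip_width: 0.6
finger_force: 0.0
```

```bash
python3 -c "
from h import *
p=bot.capture('scene'); cv2.imwrite('pics/s4.png',cv2.resize(p['img'][120:290,200:470],None,fx=2.5,fy=2.5))
delta(430,183,71)"
```

```text
t 17.18 tcp [430.  183.4  71.2] yaw 2.773 w 0.6 F [-0.3 -0.9  0.4] delta tool [-0.1 -0.3  0.2]
```

View pics/s4.png

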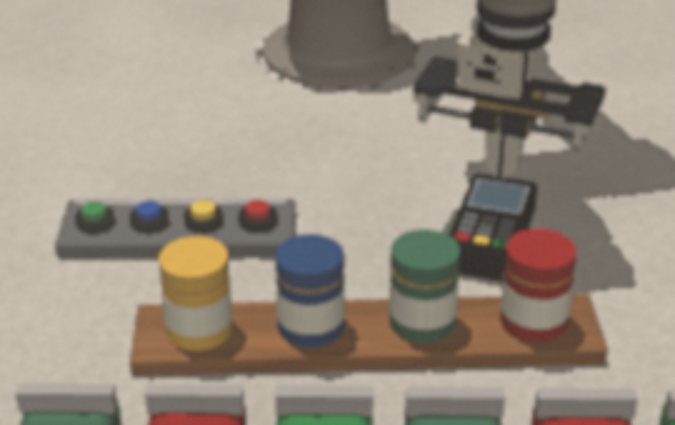

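The fingertips (~(503,178)) are 3 cm above the screen's middle (500,195), and the buttons and everything else are in place. I'm handing the job in.

```bash
python3 -c "
from plant import bot
print(bot.close_job())"
```

```text
the job is handed in; nothing more can be done
None
```

I pointed at the green tin for over two seconds, pressed the green button fully down and let it go, and handed the job in after about 17 s with the fingertips 3 cm above the screen; no verdict came back.

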